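# Stir the grinding balls, then put the cup to drain

## Task

The grinding balls have just been tipped from the dosing cup into one side of the pot: take the paddle out of its fork and stir them with it, its vanes down near the pot's floor, two full turns anticlockwise (seen from above) round the pot about half-way between centre and wall, keeping all the balls in the pot. Hang the paddle upright in its fork again and let go. Then lay the empty square cup down on its side on the bench and let go, take hold of it afresh, and leave it upside down over the drain peg with its rim flat on the plate, without disturbing the jar, the tape roll or the steel ring.

Things in the scene. Friction and masses are not known exactly. Their poses are not given: they have to be found in the camera images.
- pot: round open steel mixing pot fixed on a grey foot plate; origin at the bench, z up; inside 146 mm across, floor 10 mm and rim 58 mm above the bench, wall 4 mm. A clear upright panel closes the workspace at x = 0.77 m on this side of the bench. Fixed, turned any way about z; at the start the balls lie in the half on its own -x side and its +x half is empty
- pot_floor (a point): centre of the pot's inner floor, 10 mm above the bench
- ball0_center (a point): centre of one of the eight loose white ceramic grinding balls in the pot, 22 mm across, 12 g
- ball1_center (a point): centre of one of the eight loose white ceramic grinding balls in the pot, 22 mm across, 12 g
- ball2_center (a point): centre of one of the eight loose white ceramic grinding balls in the pot, 22 mm across, 12 g
- ball3_center (a point): centre of one of the eight loose white ceramic grinding balls in the pot, 22 mm across, 12 g
- ball4_center (a point): centre of one of the eight loose white ceramic grinding balls in the pot, 22 mm across, 12 g
- ball5_center (a point): centre of one of the eight loose white ceramic grinding balls in the pot, 22 mm across, 12 g
- ball6_center (a point): centre of one of the eight loose white ceramic grinding balls in the pot, 22 mm across, 12 g
- ball7_center (a point): centre of one of the eight loose white ceramic grinding balls in the pot, 22 mm across, 12 g
- stand: fixed aluminium paddle stand on the bench: foot plate, post and, on top, a flat open fork of two 17 mm wide prongs with a 22 mm slot between them; the slot is open towards the stand's own -x, the post (14 mm deep, centre 50 mm from the slot's seat) is on its +x side. Origin at the bench straight below the seat; at the start the slot opens roughly towards world -y (the robot's right); fork underside 102 mm, top 110 mm above the bench, nothing higher
- fork (a point): the seat in the fork, on the fork's top face, 110 mm above the bench; the prongs end 18 mm from here towards the stand's own -x, the slot's closed end is 9 mm behind
- paddle: origin of the stirring paddle, at the bottom of its vanes; z along the shaft up to the handle, x and y square to the handle's flat sides
- paddle_handle (a point): middle of the black square handle (20 x 20 mm, 76 mm long) of the upright, loose, 160 g stirring paddle, 134 mm above the paddle's lower end. From the bottom: crossed steel vanes 28 mm across and 26 mm high, 12 mm round shaft, 36 mm round collar with its underside 90 mm up, handle from 96 to 172 mm. It hangs upright with the collar on the fork and comes out along the slot after a lift of at most 50 mm (the vanes do not pass up through the fork)
- paddle_collar (a point): centre of the underside of the paddle's collar, 90 mm above its lower end; at the fork's seat when the paddle hangs home
- paddle_tip (a point): centre of the paddle's lower end, between the vanes
- cup: origin of the cup, centre of the outside of its floor; z towards the mouth, x and y square to its flat sides
- cup_mid (a point): middle of the loose square aluminium dosing cup, 50 x 50 mm outside, 80 mm long, straight 3 mm walls, 4 mm floor, empty, 140 g; 40 mm from its floor's outside and 40 mm from its mouth. At the start it stands mouth up
- drain_peg: fixed drain peg: grey round plate 100 mm across, 8 mm thick, with one upright steel peg 22 mm across in its middle, tip 64 mm above the bench; origin at the bench under the peg. A tall 45 mm square frame post stands behind the bench at x = 0.77, y = 0.03 m
- peg_seat (a point): foot of the peg, on the plate's top, 8 mm above the bench; the upturned cup's rim rests on this plate, its middle 40 mm above it
- grease_jar: bystander: white jar with blue lid, 63 mm across, 53 mm high, origin at its underside
- tape_roll: bystander: roll of tape lying flat, 98 mm across, 25 mm high, origin at its underside
- setting_ring: bystander: steel ring lying flat, 68 mm across, 16 mm high, origin at its underside
Mind the look-alikes: they are no part of the job. There is more than one size of the paddle; the job needs the larger.

How it is judged:
On the way, in this order (a step that is already met when the one before it is completed fails the run):
1. The paddle is down among the balls on the pot's own +x side (z of paddle_tip in the frame of pot below 0.03 m and horizontal distance between paddle_tip and pot_floor below 0.062 m and x of paddle_tip in the frame of pot above 0.018 m), for 0.04 s.
2. it goes round anticlockwise: on the +y side (z of paddle_tip in the frame of pot below 0.03 m and horizontal distance between paddle_tip and pot_floor below 0.062 m and y of paddle_tip in the frame of pot above 0.018 m and x of paddle_tip in the frame of pot below 0.01 m), for 0.04 s.
3. on the -x side (z of paddle_tip in the frame of pot below 0.03 m and horizontal distance between paddle_tip and pot_floor below 0.062 m and x of paddle_tip in the frame of pot below -0.018 m and y of paddle_tip in the frame of pot below 0.01 m), for 0.04 s.
4. on the -y side (z of paddle_tip in the frame of pot below 0.03 m and horizontal distance between paddle_tip and pot_floor below 0.062 m and y of paddle_tip in the frame of pot below -0.018 m and x of paddle_tip in the frame of pot above -0.01 m), for 0.04 s.
5. back on the +x side, a full turn made and the balls shifted (of four pairs of balls, at least one of each moved 15 mm) (all of step 1 and y of paddle_tip in the frame of pot above -0.01 m and distance of any of ball0_center, ball7_center from where it was at the start of the episode above 0.015 m and distance of any of ball1_center, ball6_center from where it was at the start of the episode above 0.015 m and distance of any of ball2_center, ball5_center from where it was at the start of the episode above 0.015 m and distance of any of ball3_center, ball4_center from where it was at the start of the episode above 0.015 m), for 0.04 s.
6. The paddle hangs in its fork again, let go (horizontal distance between paddle_collar and fork below 0.012 m and z of paddle_collar in the frame of fork between -0.005 and 0.006 m and angle between paddle_tip's own z axis and vertical below 0.12 rad and contact force between paddle and the fingers below 0.05 N), for 0.2 s.
7. The cup lies on its side on the bench, let go (angle between cup_mid's own z axis and vertical between 1.4 and 1.74 rad and height (world z) of cup_mid below 0.031 m and contact force between cup and the fingers below 0.05 N), for 0.2 s.
At the end, for the whole second after the job is handed in: Cup upside down (within 0.1 rad) over the drain peg, rim on the plate (middle 35-46 mm above it, within 20 mm of the peg axis), at rest, let go; paddle upright (within 0.12 rad) in its fork, collar within 12 mm of the seat sideways, 6 mm in height; all eight balls in the pot (angle between cup_mid's own z axis and vertical above 3.04 rad and horizontal distance between cup_mid and peg_seat below 0.02 m and z of cup_mid in the frame of peg_seat between 0.035 and 0.046 m and linear speed of cup below 0.02 m/s and contact force between cup and the fingers below 0.05 N and horizontal distance between paddle_collar and fork below 0.012 m and z of paddle_collar in the frame of fork between -0.005 and 0.006 m and angle between paddle_tip's own z axis and vertical below 0.12 rad and horizontal distance between each of ball0_center, ball1_center, ball2_center, ball3_center, ball4_center, ball5_center, ball6_center, ball7_center and pot_floor below 0.075 m); the robot touches nothing.
It fails at once if a ball leaves the pot (horizontal distance between any of ball0_center, ball1_center, ball2_center, ball3_center, ball4_center, ball5_center, ball6_center, ball7_center and pot_floor above 0.095 m).
It fails at once if the jar, the tape roll or the steel ring is pushed more than 30 mm (distance of any of grease_jar, tape_roll, setting_ring from where it was at the start of the episode above 0.03 m).
It also fails if it takes over 72 s, if anything falls off the work surface, if the arm or the gripper's body presses on something with over 40 N, if the wrist force passes 120 N, or if a joint passes its speed limit or range.

## Robot

A 6-joint arm with a two-finger parallel gripper is mounted at the origin on a cart in front of the work surface, level with it; the furniture and walls round the work are solid. World frame = base frame: x ahead of the robot, y to its left, z up, the work surface at z = 0. Lengths are in m, angles in rad, forces in N, time in s.
With the tool pointing down it reaches from about 0.3 to 0.875 m from the base axis. Payload 6.4 kg.
Tool frame: the origin (TCP) lies on the centre line of the jaws, within the pads' length; the fingertips stand 25 mm ahead of it and the grasp point (between the pads) lies 6 mm ahead of it; z points along the fingers, y is the line along which they close (so a half turn about z gives the same grasp; the last joint's range is limited). The gripper opens to 85 mm and grips with 20 to 120 N. Pads are 22 mm wide; open, the fingers measure 114 mm over their backs; the gripper's body (76 mm by 85 mm) begins 54 mm behind the grasp point. The pads swing forward as they close: fully open they stand 13 mm farther back than shut.
Start: joints at [-1.497, 0.181, 1.607, -0, 1.354, -0.206], TCP at [0.159, -0.553, 0.256] pointing down, gripper open.
Joint ranges: [-2.99, 2.99], [-0.89, 2.07], [0.3, 2.58], [-1.14, 4.28], [0, 2.63], [-3.12, 3.12]. Speed limits (rad/s): [2.57, 2.57, 3.01, 3.14, 3.14, 3.14].

## Interface

Orientations are given as a unit quaternion [w, x, y, z].
In Python, from bench import get_obs, camera, hand_in, spot_in gives the robot as it stands.
- The arm moves only by the shell command python3 -m jog 'ROWS'. ROWS is JSON, one flat list of numbers, 7 for each row, row after row: the shift along the tool's x, y, z in m, then the turn, a rotation vector about the tool's x, y, z in rad, then the closure, from 0 (fully open) to 1 (shut). A call has 1 to 20 rows; each row is the pose to reach, as a shift and turn from the pose commanded when the call began, along the tool's axes at that moment; what a row does not reach only later rows make up. A row lasts 1/8 s, in which the tool goes at most 62.5 mm and 10.7 degrees, less where a joint would pass 70% of its speed; a pose out of reach is approached as far as the arm can. A call with a gripper value outside its range is refused whole. The fingers move at their own pace and stop on an object; the grip force is fixed at half the most. Time passes only in rows, so rows that repeat a pose let the fingers close. It gives the time, the measured TCP pose, the force, the opening and the grip force at its end, in the units of the state.
- get_obs(): the state, without advancing time (a new reading comes with each control period).
- camera(name): name is "scene" or "side" or "wrist"; returns a dict with "frame" (480x640x3 uint8, red, green, blue), "mtx" (3x3 intrinsics, pixels), "distortion" ([k1, k2, p1, p2, k3] as OpenCV has them; the pictures are not rectified), "extrinsics" (4x4, takes a point from camera to world coordinates). Camera axes: x right, y up, looking along -z (the intrinsics and any distortion apply to the point x, -y, -z); pixel columns grow to the right and rows downward; lengths in m; the calibration is good to about 2 mm. A picture is of the moment at which its call begins. There is no depth.
- hand_in(): hands the job in; it is judged then, once.
Trained networks look in a picture, given as the dict that the camera call returned (one of the last four; its "shot" number tells which), for a name from the list of things; names that differ only in an ending like _2 or _b are one class to them, and where a whole thing is asked for, a point or a joint stands for the part that bears it (a point fixed in the world has none). Each returns a list of dicts, best first, with "confidence" (0 to 1); they miss things now and then, are a little off and sometimes report something else, mostly with a low value. They report only what shows in the picture. A call takes as long as a camera call. They do not tell look-alikes from the thing itself.
- spot_in(picture, name): "xyz" ([x, y, z] in m, in world coordinates, good to about 4 mm: the middle of the surface that is visible of it).
The state is a dict: "time_s": time; "q": joint angles; "dq": joint speeds; "joint_efforts": joint torques, N m; "eef_pos": TCP position; "eef_rot": TCP orientation; "wrist_force": force on the tool from outside, world axes, zero at the start; "torque": the same for the moment, N m; "opening": opening from 0.0 (shut) to 1.0 (fully open); "grasp_force": force on a finger pad.
Only numpy, scipy, OpenCV 4.12 (cv2) and the standard library are available. Lean on these libraries where they do the work, as an engineer would, in place of code of your own. Each camera call takes 0.05 s, during which the arm holds its last target. There are 200 camera calls.

## Working session

There is one attempt and no reset: what is moved stays moved. The work goes in short steps, Python scripts to look and compute and a shell command to move; the robot and the scene stay as the last step left them, time stands still between calls to the robot, and variables do not carry over. Pictures are saved under pics/ and viewed, at most 10 in all, crops included, and the job is handed in when it is done.

```bash
ls; mkdir -p pics
cat > h.py <<'E'
import numpy as np,cv2
from bench import get_obs,camera,hand_in,spot_in
from scipy.spatial.transform import Rotation as R
def save(c,n): cv2.imwrite('pics/'+n+'.png',c['frame'][:,:,::-1])
def ray(c,u,v):
    p=cv2.undistortPoints(np.array([[[u,v]]],float),np.array(c['mtx']),np.array(c['distortion']))[0,0]
    E=np.array(c['extrinsics']); d=E[:3,:3]@np.array([p[0],-p[1],-1]); return E[:3,3],d
def atz(c,u,v,z):
    o,d=ray(c,u,v); return o+d*(z-o[2])/d[2]
def proj(c,P):
    E=np.array(c['extrinsics']); q=(np.atleast_2d(P)-E[:3,3])@E[:3,:3]; q=q*[1,-1,-1]
    return cv2.projectPoints(q.reshape(-1,1,3),np.zeros(3),np.zeros(3),np.array(c['mtx']),np.array(c['distortion']))[0].reshape(-1,2)
def tool(): 
    o=get_obs(); q=o['eef_rot']; return np.array(o['eef_pos']),R.from_quat([q[1],q[2],q[3],q[0]])
E
python3 - <<'E'
from h import *
np.set_printoptions(precision=3,suppress=True)
names="pot stand fork paddle paddle_handle cup cup_mid drain_peg peg_seat grease_jar tape_roll setting_ring ball0_center".split()
for n in ("scene","side"):
    c=camera(n); save(c,n); print(n,np.array(c['extrinsics']))
    for m in names:
        print(m,[(np.round(d['xyz'],3).tolist(),round(d['confidence'],2)) for d in spot_in(c,m)[:9]])
p,r=tool(); print(p,r.as_matrix())
E
```

```text
pics
scene [[-0.742  0.336 -0.58  -0.191]
 [-0.67  -0.345  0.657  0.786]
 [ 0.021  0.876  0.481  0.698]
 [ 0.     0.     0.     1.   ]]
pot [([0.626, -0.232, 0.034], 0.74)]
stand [([0.48, -0.187, 0.039], 0.98)]
fork []
paddle [([0.48, -0.237, 0.057], 0.54)]
paddle_handle [([0.48, -0.235, 0.059], 0.76)]
cup [([0.39, 0.171, 0.053], 0.64)]
cup_mid [([0.391, 0.172, 0.052], 0.92), ([0.653, -0.212, 0.022], 0.56)]
drain_peg [([0.564, 0.195, 0.01], 0.73)]
peg_seat [([0.563, 0.201, 0.008], 0.58)]
grease_jar [([0.723, 0.131, 0.045], 0.81), ([0.482, -0.238, 0.059], 0.72)]
tape_roll [([0.346, -0.319, 0.014], 0.86)]
setting_ring [([0.486, 0.318, 0.018], 0.58)]
ball0_center []
side [[ 0.999  0.037 -0.022  0.524]
 [-0.041  0.655 -0.755 -1.037]
 [-0.014  0.755  0.656  1.022]
 [ 0.     0.     0.     1.   ]]
pot [([0.604, -0.223, 0.02], 0.74)]
stand [([0.496, -0.216, 0.007], 0.77)]
fork [([0.499, -0.216, 0.013], 0.91)]
paddle [([0.483, -0.248, 0.118], 0.91), ([0.607, -0.22, 0.019], 0.24)]
paddle_handle [([0.486, -0.247, 0.121], 0.59), ([0.607, -0.221, 0.016], 0.48), ([0.406, 0.143, 0.055], 0.25)]
cup [([0.406, 0.144, 0.056], 0.81), ([0.656, -0.221, 0.022], 0.17)]
cup_mid [([0.405, 0.139, 0.05], 0.97)]
drain_peg [([0.571, 0.178, 0.006], 0.97)]
peg_seat [([0.57, 0.177, 0.008], 0.89), ([0.408, 0.138, 0.05], 0.51)]
grease_jar [([0.732, 0.101, 0.045], 0.8)]
tape_roll []
setting_ring [([0.492, 0.307, 0.013], 0.64), ([0.58, -0.204, 0.022], 0.47)]
ball0_center [([0.499, -0.217, 0.011], 0.69), ([0.611, -0.171, 0.024], 0.51)]
[ 0.159 -0.553  0.256] [[ 0.961  0.276 -0.   ]
 [ 0.276 -0.961 -0.   ]
 [-0.     0.    -1.   ]]
```

View pics/scene.png

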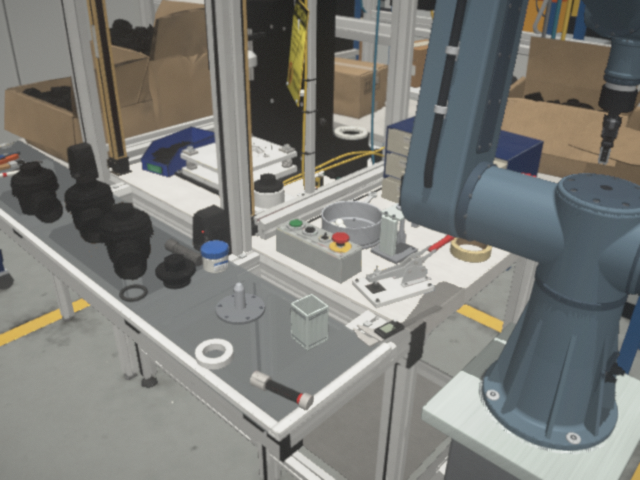

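View pics/side.png

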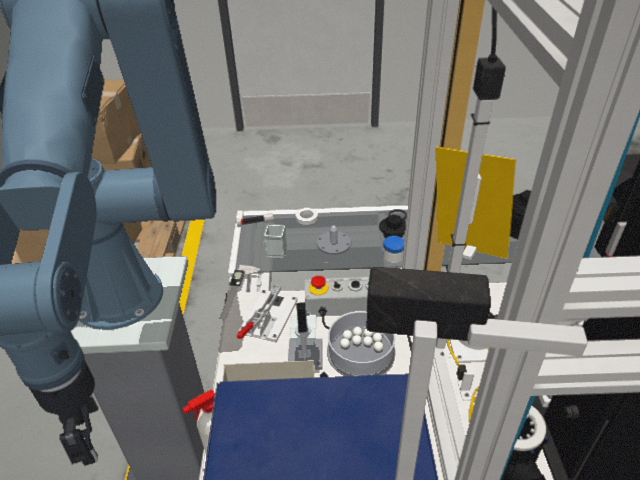

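```bash
python3 -m jog '[0,0,-0.06,0,0,0,0, 0,0,-0.12,0,0,0,0, 0,0,-0.18,0,0,0,0, 0.05,-0.025,-0.2,0,0,0,0, 0.1,-0.05,-0.2,0,0,0,0, 0.15,-0.075,-0.2,0,0,0,0, 0.2,-0.1,-0.2,0,0,0,0, 0.25,-0.125,-0.2,0,0,0,0, 0.3,-0.15,-0.2,0,0,0,0, 0.35,-0.175,-0.2,0,0,0,0, 0.4,-0.195,-0.2,0,0,0,0, 0.4,-0.195,-0.2,0,0,0,0, 0.4,-0.195,-0.2,0,0,0,0]'
python3 - <<'E'
from h import *
np.set_printoptions(precision=3,suppress=True)
c=camera("wrist"); save(c,"w1"); print(np.array(c['extrinsics']))
for m in "pot stand fork paddle paddle_handle ball0_center".split():
    print(m,[(np.round(d['xyz'],3).tolist(),round(d['confidence'],2)) for d in spot_in(c,m)[:9]])
p,r=tool(); print(p,r.as_matrix())
E
```

```text
time_s: 3.02
eef_pos: [0.4893, -0.2547, 0.4561]
eef_rot: [0.0, 0.99, 0.14, -0.0]
wrist_force: [-1.1, -0.6, 0.7]
opening: 0.998
grasp_force: 0.0
[[ 0.278  0.91   0.307  0.569]
 [-0.961  0.263  0.089 -0.232]
 [ 0.001 -0.32   0.948  0.574]
 [ 0.     0.     0.     1.   ]]
pot [([0.612, -0.222, 0.007], 0.59), ([0.488, -0.243, 0.172], 0.51)]
stand [([0.503, -0.21, 0.112], 0.61)]
fork [([0.504, -0.214, 0.111], 0.68)]
paddle [([0.491, -0.236, 0.17], 0.78), ([0.528, -0.354, 0.083], 0.58)]
paddle_handle [([0.528, -0.355, 0.086], 0.65), ([0.491, -0.238, 0.173], 0.58)]
ball0_center [([0.614, -0.17, 0.025], 0.58)]
[ 0.489 -0.255  0.456] [[ 0.962  0.275  0.   ]
 [ 0.275 -0.962 -0.   ]
 [ 0.     0.    -1.   ]]
```

View pics/w1.png

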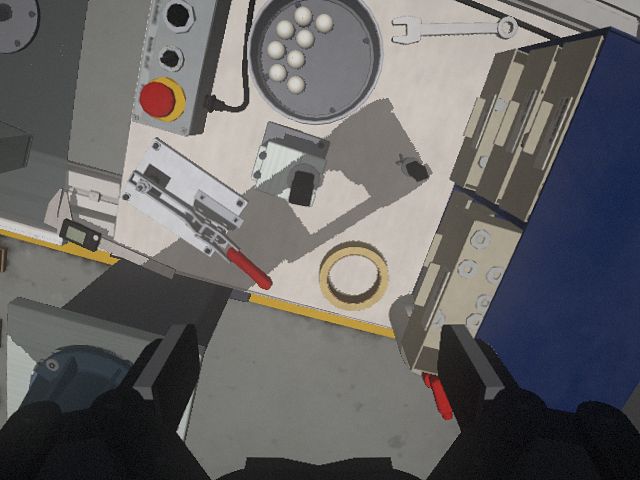

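Run:
```python
from h import *
np.set_printoptions(precision=3,suppress=True)
im=cv2.imread('pics/w1.png')
a=cv2.resize(im[110:230,240:440],None,fx=4,fy=4,interpolation=cv2.INTER_CUBIC); a=cv2.convertScaleAbs(a,alpha=1.6,beta=30); cv2.imwrite('pics/crop1.png',a)
c=camera("wrist")
B=[(302,15),(324,23),(286,30),(305,40),(276,49),(296,59),(277,72),(296,84)]
b=np.array([atz(c,u,v,0.021) for u,v in B]); print(b)
# outer rim edges left/right/bottom
for u,v in [(248,57),(382,57),(315,123),(263,100),(368,100)]: print(u,v,atz(c,u,v,0.058))
# circle project for candidate centres
for xy in [(0.612,-0.222),(0.62,-0.222)]:
    t=np.linspace(0,2*np.pi,9); print(xy,proj(c,np.c_[xy[0]+.077*np.cos(t),xy[1]+.077*np.sin(t),0*t+.058]).round().tolist())
```

```text
[[ 0.659 -0.188  0.021]
 [ 0.657 -0.215  0.021]
 [ 0.637 -0.174  0.021]
 [ 0.632 -0.199  0.021]
 [ 0.613 -0.168  0.021]
 [ 0.609 -0.194  0.021]
 [ 0.588 -0.175  0.021]
 [ 0.58  -0.201  0.021]]
248 57 [ 0.593 -0.143  0.058]
382 57 [ 0.635 -0.29   0.058]
315 123 [ 0.543 -0.237  0.058]
263 100 [ 0.552 -0.171  0.058]
368 100 [ 0.586 -0.289  0.058]
(0.612, -0.222) [[339.0, -11.0], [285.0, -4.0], [253.0, 41.0], [261.0, 94.0], [301.0, 127.0], [351.0, 121.0], [384.0, 80.0], [380.0, 25.0], [339.0, -11.0]]
(0.62, -0.222) [[341.0, -18.0], [287.0, -12.0], [255.0, 33.0], [263.0, 87.0], [303.0, 120.0], [353.0, 114.0], [386.0, 73.0], [382.0, 18.0], [341.0, -18.0]]
```

View pics/crop1.png

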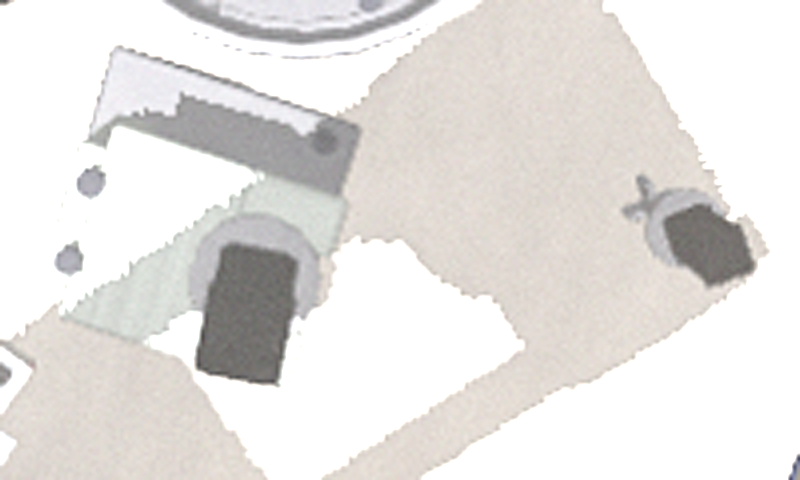

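Run:
```python
from h import *
from scipy.optimize import least_squares
np.set_printoptions(precision=4,suppress=True)
c=camera("wrist"); g=cv2.cvtColor(c['frame'],cv2.COLOR_RGB2HSV)
f=lambda a,b,z: atz(c,240+a/4,110+b/4,z)
print("top edge",f(196,370,.192),f(278,384,.192)," bottom of handle",f(228,245,.116),f(298,254,.116))
print("collar c",f(254,275,.116)); 
print("fork edge",f(110,125,.11),f(345,200,.11),"left",f(110,125,.11),f(62,318,.11),"bot",f(62,318,.11),f(145,345,.11))
P=np.array([atz(c,u,v,.058)[:2] for u,v in [(248,57),(382,57),(315,123),(263,100),(368,100)]])
s=least_squares(lambda x:np.hypot(*(P-x[:2]).T)-.077,[.615,-.22]); print("pot",s.x,s.fun)
B=[(302,15),(324,23),(286,30),(305,40),(276,49),(296,59),(277,72),(296,84)]
b=np.array([atz(c,u,v,0.021)[:2] for u,v in B]); m=b.mean(0)-s.x; print(m,np.degrees(np.arctan2(m[1],m[0]))); d=b-s.x;print(np.c_[np.hypot(*d.T),np.degrees(np.arctan2(d[:,1],d[:,0]))])
```

```text
top edge [ 0.4751 -0.2319  0.192 ] [ 0.4771 -0.2509  0.192 ]  bottom of handle [ 0.4923 -0.2312  0.116 ] [ 0.4952 -0.25    0.116 ]
collar c [ 0.4864 -0.2401  0.116 ]
fork edge [ 0.5138 -0.1923  0.11  ] [ 0.5119 -0.2585  0.11  ] left [ 0.5138 -0.1923  0.11  ] [ 0.4592 -0.1922  0.11  ] bot [ 0.4592 -0.1922  0.11  ] [ 0.4581 -0.2163  0.11  ]
pot [ 0.6161 -0.216 ] [-0.0008 -0.0012 -0.0016  0.0011  0.0016]
[0.0058 0.027 ] 77.77744355277478
[[  0.0512  33.9407]
 [  0.0411   1.3822]
 [  0.0475  63.5914]
 [  0.0241  46.9953]
 [  0.0487  93.4684]
 [  0.0235 108.5075]
 [  0.0496 124.8073]
 [  0.0385 157.6468]]
```

```bash
python3 -m jog '[0,-0.01,0.06,0,0,0.08,0, 0.001,-0.015,0.12,0,0,0.155,0, 0.001,-0.015,0.18,0,0,0.155,0, 0.001,-0.015,0.24,0,0,0.155,0, 0.001,-0.015,0.27,0,0,0.155,0, 0.001,-0.015,0.29,0,0,0.155,0, 0.001,-0.015,0.29,0,0,0.155,0, 0.001,-0.015,0.29,0,0,0.155,1, 0.001,-0.015,0.29,0,0,0.155,1, 0.001,-0.015,0.29,0,0,0.155,1, 0.001,-0.015,0.29,0,0,0.155,1, 0.001,-0.015,0.29,0,0,0.155,1, 0.001,-0.015,0.29,0,0,0.155,1]'
python3 - <<'E'
from h import *
c=camera("wrist"); save(c,"w2")
p,r=tool(); print(p,r.as_matrix().round(3))
E
```

```text
time_s: 5.1
eef_pos: [0.4866, -0.2401, 0.167]
eef_rot: [0.0, 0.998, 0.062, 0.0]
wrist_force: [-0.7, 1.6, 5.6]
opening: 0.227
grasp_force: 58.4
[ 0.4865779  -0.24010277  0.16700986] [[ 0.992  0.125  0.001]
 [ 0.125 -0.992 -0.   ]
 [ 0.001  0.    -1.   ]]
```

View pics/w2.png

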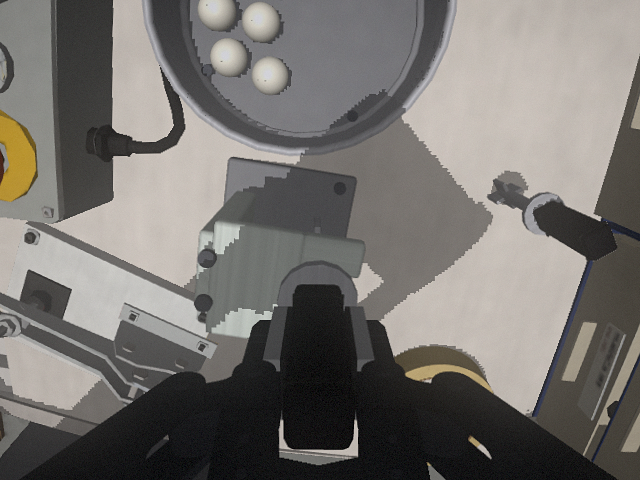

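```bash
python3 -m jog '[0,0,-0.014,0,0,0,1, 0,0,-0.028,0,0,0,1, 0,0,-0.028,0,0,0,1, -0.0025,0.02,-0.028,0,0,0,1, -0.005,0.04,-0.028,0,0,0,1, -0.0075,0.0595,-0.03,0,0,0,1, -0.0075,0.0595,-0.06,0,0,0,1, -0.0075,0.0595,-0.095,0,0,0,1, 0.035,0.065,-0.095,0,0,0,1, 0.08,0.07,-0.095,0,0,0,1, 0.118,0.075,-0.095,0,0,0,1, 0.124,0.0276,-0.095,0,0,0,1, 0.124,0.0276,-0.095,0,0,0,1, 0.124,0.0276,-0.095,0,0,0,1]'
python3 - <<'E'
from h import *
c=camera("wrist"); save(c,"w3"); s=camera("side")
for cc in (c,s):print([(np.round(d['xyz'],3).tolist(),round(d['confidence'],2)) for d in spot_in(cc,"pot")[:3]])
p,r=tool(); print(p,r.as_matrix().round(3))
cv2.imwrite('pics/s3.png',cv2.resize(s['frame'][220:400,260:420,::-1],None,fx=3.3,fy=3.3))
E
```

```text
time_s: 6.9
eef_pos: [0.6127, -0.253, 0.2612]
eef_rot: [0.0, 0.998, 0.062, -0.0]
wrist_force: [-0.5, -0.1, -2.0]
opening: 0.227
grasp_force: 59.5
[([0.614, -0.212, 0.004], 0.79)]
[([0.607, -0.227, 0.018], 0.8)]
[ 0.61242695 -0.25329252  0.26154366] [[ 0.992  0.123  0.   ]
 [ 0.123 -0.992 -0.   ]
 [ 0.     0.    -1.   ]]
```

View pics/w3.png

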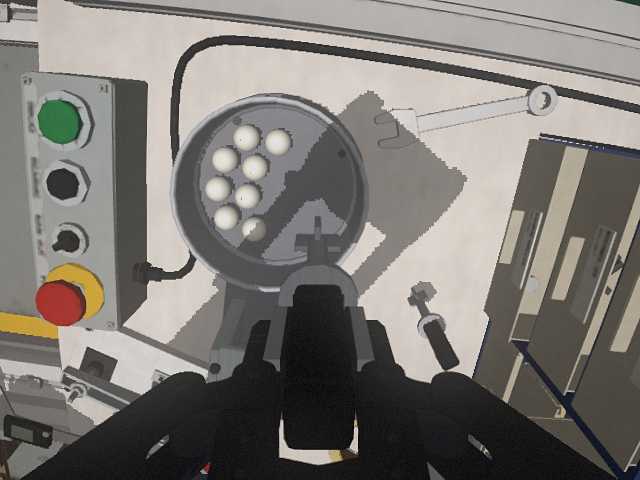

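Run:
```python
from h import *
from scipy.optimize import least_squares
np.set_printoptions(precision=4,suppress=True)
c=camera("wrist")
P=np.array([atz(c,u,v,.058)[:2] for u,v in [(173,187),(368,187),(270,94),(207,120),(340,123),(200,260)]])
s=least_squares(lambda x:np.hypot(*(P-x[:2]).T)-.077,[.615,-.22]); print("pot",s.x,s.fun)
B=[(246,138),(278,142),(225,159),(255,167),(218,188),(246,195),(227,217),(254,229)]
b=np.array([atz(c,u,v,0.021)[:2] for u,v in B]); m=b.mean(0)-s.x; print(m,np.degrees(np.arctan2(m[1],m[0])))
```

```text
pot [ 0.6173 -0.2165] [-0.0007 -0.0018  0.0012 -0.0015  0.0009  0.0006]
[0.0056 0.028 ] 78.7122641669597
```

```bash
python3 -m jog '[0,0,0.03,0,0,0,1, 0,0,0.06,0,0,0,1, 0,0,0.085,0,0,0,1, 0,0,0.097,0,0,0,1, 0,0,0.097,0,0,0,1, 0,0,0.097,0,0,0,1]'
python3 - <<'E'
from h import *
p,r=tool(); print(p)
ps=np.radians(104-18*np.arange(1,21)); 
print([(round(.036*(np.cos(a)-np.cos(np.radians(104))),3),round(.036*(np.sin(a)-np.sin(np.radians(104))),3)) for a in ps])
E
```

```text
time_s: 7.9
eef_pos: [0.6134, -0.2526, 0.1658]
eef_rot: [0.001, 0.998, 0.062, 0.001]
wrist_force: [-0.3, 0.5, -1.6]
opening: 0.223
grasp_force: 59.5
[ 0.6134102  -0.25262464  0.16580805]
[(np.float64(0.011), np.float64(0.001)), (np.float64(0.022), np.float64(-0.002)), (np.float64(0.032), np.float64(-0.007)), (np.float64(0.039), np.float64(-0.016)), (np.float64(0.044), np.float64(-0.026)), (np.float64(0.045), np.float64(-0.037)), (np.float64(0.042), np.float64(-0.048)), (np.float64(0.036), np.float64(-0.058)), (np.float64(0.028), np.float64(-0.065)), (np.float64(0.017), np.float64(-0.07)), (np.float64(0.006), np.float64(-0.071)), (np.float64(-0.005), np.float64(-0.068)), (np.float64(-0.014), np.float64(-0.063)), (np.float64(-0.022), np.float64(-0.054)), (np.float64(-0.026), np.float64(-0.044)), (np.float64(-0.027), np.float64(-0.032)), (np.float64(-0.025), np.float64(-0.021)), (np.float64(-0.019), np.float64(-0.012)), (np.float64(-0.01), np.float64(-0.004)), (np.float64(0.0), np.float64(0.0))]
```

```bash
python3 -m jog '[0.011,0.001,0,0,0,0,1, 0.022,-0.002,0,0,0,0,1, 0.032,-0.007,0,0,0,0,1, 0.039,-0.016,0,0,0,0,1, 0.044,-0.026,0,0,0,0,1, 0.045,-0.037,0,0,0,0,1, 0.042,-0.048,0,0,0,0,1, 0.036,-0.058,0,0,0,0,1, 0.028,-0.065,0,0,0,0,1, 0.017,-0.07,0,0,0,0,1, 0.006,-0.071,0,0,0,0,1, -0.005,-0.068,0,0,0,0,1, -0.014,-0.063,0,0,0,0,1, -0.022,-0.054,0,0,0,0,1, -0.026,-0.044,0,0,0,0,1, -0.027,-0.032,0,0,0,0,1, -0.025,-0.021,0,0,0,0,1, -0.019,-0.012,0,0,0,0,1, -0.01,-0.004,0,0,0,0,1, 0,0,0,0,0,0,1]'
python3 - <<'E'
from h import *
c=camera("wrist"); save(c,"w4"); print(tool()[0])
E
```

```text
time_s: 10.4
eef_pos: [0.6135, -0.2524, 0.1641]
eef_rot: [-0.0, 0.998, 0.062, -0.0]
wrist_force: [0.3, -0.5, -2.1]
opening: 0.223
grasp_force: 59.6
[ 0.61462982 -0.25251278  0.16431768]
```

View pics/w4.png

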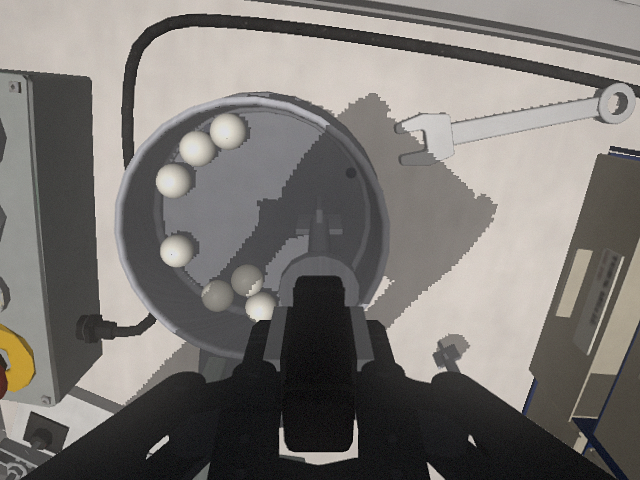

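```bash
python3 -m jog '[0.0116,0.006,0,0,0,0,1, 0.0241,0.0031,0,0,0,0,1, 0.0351,-0.0035,0,0,0,0,1, 0.0435,-0.0132,0,0,0,0,1, 0.0485,-0.025,0,0,0,0,1, 0.0496,-0.0378,0,0,0,0,1, 0.0467,-0.0503,0,0,0,0,1, 0.0401,-0.0613,0,0,0,0,1, 0.0304,-0.0697,0,0,0,0,1, 0.0186,-0.0747,0,0,0,0,1, 0.0058,-0.0758,0,0,0,0,1, -0.0067,-0.0729,0,0,0,0,1, -0.0177,-0.0663,0,0,0,0,1, -0.0261,-0.0566,0,0,0,0,1, -0.0311,-0.0448,0,0,0,0,1, -0.0322,-0.032,0,0,0,0,1, -0.0293,-0.0195,0,0,0,0,1, -0.0227,-0.0085,0,0,0,0,1, -0.013,0,0,0,0,0,1, -0.001,0.004,0,0,0,0,1]'
python3 - <<'E'
from h import *
c=camera("wrist"); save(c,"w5"); print(tool()[0]); s=camera("side");print(tool()[0])
a=c['frame'][80:380,90:420,::-1]; b=s['frame'][270:400,290:420,::-1]
cv2.imwrite('pics/c5.png',np.hstack([cv2.resize(a,(440,400)),cv2.resize(b,(350,400))]))
E
```

```text
time_s: 12.95
eef_pos: [0.6121, -0.2573, 0.1638]
eef_rot: [0.0, 0.998, 0.062, -0.001]
wrist_force: [0.8, 0.1, -1.4]
opening: 0.226
grasp_force: 59.6
[ 0.61358896 -0.25730703  0.16407496]
[ 0.61296371 -0.25685435  0.16401982]
```

View pics/c5.png

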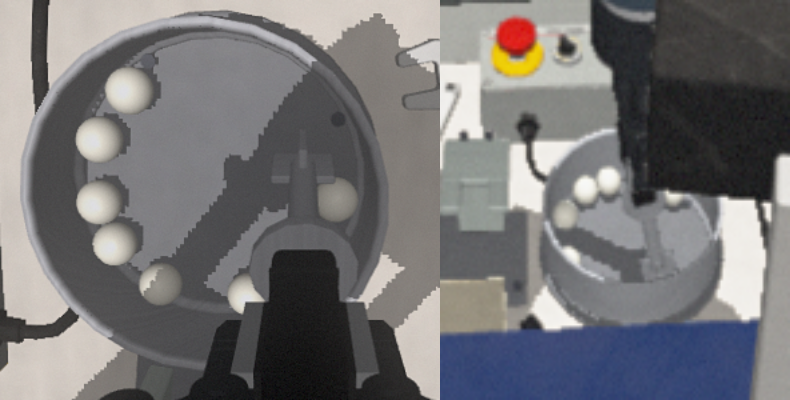

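Run:
```python
from h import *
np.set_printoptions(precision=3,suppress=True)
c=camera("wrist")
b=np.array([atz(c,90+u*.75,80+v*.75,.021)[:2] for u,v in [(130,90),(100,139),(97,202),(115,244),(160,284),(245,293),(337,200)]])
i=np.array([[.659,-.188],[.657,-.215],[.637,-.174],[.632,-.199],[.613,-.168],[.609,-.194],[.588,-.175],[.58,-.201]])
D=np.linalg.norm(b[:,None]-i[None],axis=2)*1000; print(b); print(D.round(0))
```

```text
[[ 0.659 -0.171]
 [ 0.634 -0.158]
 [ 0.603 -0.157]
 [ 0.582 -0.166]
 [ 0.563 -0.19 ]
 [ 0.564 -0.233]
 [ 0.618 -0.272]]
[[ 17.  44.  22.  38.  46.  55.  71.  84.]
 [ 39.  61.  16.  41.  23.  44.  49.  69.]
 [ 64.  79.  38.  51.  15.  38.  23.  50.]
 [ 80.  89.  55.  60.  31.  39.  11.  35.]
 [ 96.  97.  76.  70.  54.  46.  29.  20.]
 [105.  95.  94.  76.  82.  60.  63.  36.]
 [ 94.  69. 100.  75. 105.  79. 102.  81.]]
```

```bash
python3 -m jog '[0.01,0.002,0,0,0,0,1, 0.014,0.002,0,0,0,0,1, 0.014,0.002,0,0,0,0,1, 0.01,0.002,-0.03,0,0,0,1, 0.005,0.002,-0.065,0,0,0,1, 0,0.002,-0.1,0,0,0,1, -0.005,0.043,-0.1,0,0,0,1, -0.045,0.038,-0.1,0,0,0,1, -0.09,0.032,-0.1,0,0,0,1, -0.13,0.027,-0.1,0,0,0,1, -0.13,0.027,-0.065,0,0,0,1, -0.13,0.027,-0.031,0,0,0,1, -0.13,0.027,-0.031,0,0,0,1, -0.13,0.027,-0.031,0,0,0,1]'
python3 - <<'E'
from h import *
p,r=tool(); print(p,r.as_matrix().round(3)); print('delta above seat',r.inv().apply(np.array([.4866,-.2401,.167])-p).round(4))
c=camera("wrist");save(c,"w6")
# where collar underside ought to show if axis vertical under grasp
print('collar',proj(c,[p[0],p[1],p[2]-.057+.006]),'tip',proj(c,[p[0],p[1],p[2]-.147]), 'fork prongs',proj(c,[[.486+s*k,-.2585,.11] for s in(-1,1) for k in(.011,.028)]).round())
E
```

```text
time_s: 14.85
eef_pos: [0.4871, -0.2995, 0.1967]
eef_rot: [0.001, 0.998, 0.062, 0.001]
wrist_force: [0.3, 0.6, -1.0]
opening: 0.225
grasp_force: 59.6
[ 0.48712439 -0.29952941  0.19667084] [[ 0.992  0.125  0.001]
 [ 0.125 -0.992 -0.001]
 [ 0.001  0.001 -1.   ]]
delta above seat [ 0.0069 -0.0591  0.0296]
collar [[317.49416897 298.84002906]] tip [[317.44340214 233.66849527]] fork prongs [[237. 281.]
 [235. 309.]
 [240. 241.]
 [242. 209.]]
```

View pics/w6.png

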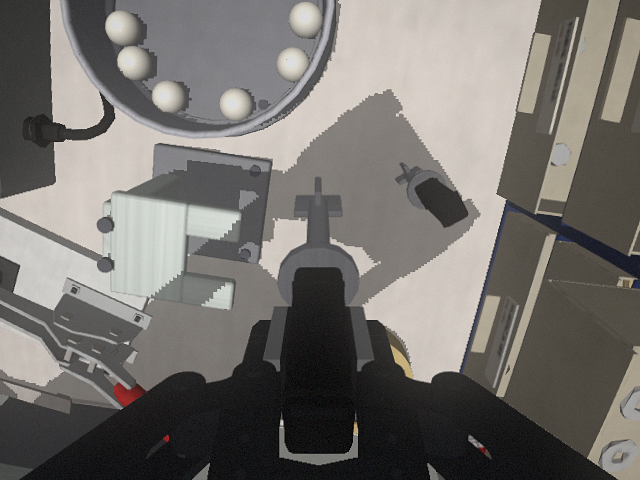

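```bash
python3 - <<'E'
from h import *
p,r=tool(); c=camera("wrist")
gp=np.array([0,0,.006])
for th in (0,.04,.08,.12,.16,.2):
    Q=r*R.from_rotvec([0,th,0])  # th>0 about tool y: z-> +x
    out=[]
    for L,x in ((.147-.004,0),(.147-.004,.014),(.147-.004,-.014),(.048,.018)):  # tip centre, vane ends, collar front edge(bottom)
        out.append(proj(c,p+r.apply(gp)+Q.apply([x,0,L-.006]))[0].round(0))
    print(th,*out)
E
python3 -c "
import cv2;a=cv2.imread('pics/w6.png')[160:320,260:380];cv2.imwrite('pics/c6.png',cv2.resize(a,None,fx=3.7,fy=3.7,interpolation=2))"
```

```text
0 [318. 235.] [318. 214.] [318. 256.] [318. 263.]
0.04 [318. 227.] [318. 206.] [318. 248.] [318. 260.]
0.08 [318. 219.] [318. 198.] [318. 239.] [318. 257.]
0.12 [318. 211.] [318. 190.] [318. 231.] [318. 254.]
0.16 [318. 203.] [318. 181.] [318. 223.] [318. 251.]
0.2 [318. 195.] [318. 173.] [318. 215.] [318. 248.]
```

View pics/c6.png

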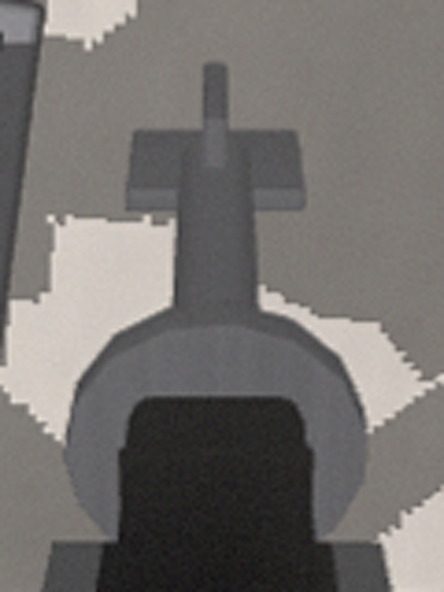

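```bash
python3 -m jog '[0,0,0,0,-0.09,0,1, 0.001,0,0,0,-0.185,0,1, 0.001,0,0,0,-0.185,0,1, 0.003,-0.015,0,0,-0.185,0,1, 0.005,-0.03,0,0,-0.185,0,1, 0.007,-0.045,0,0,-0.185,0,1, 0.008,-0.059,0,0,-0.185,0,1, 0.008,-0.059,0,0,-0.185,0,1, 0.008,-0.059,0.015,0,-0.185,0,1, 0.008,-0.059,0.024,0,-0.185,0,1, 0.008,-0.059,0.028,0,-0.185,0,1, 0.008,-0.059,0.028,0,-0.185,0,1]'
python3 - <<'E'
from h import *
p,r=tool(); print(p,r.as_matrix().round(3)); print(get_obs()['wrist_force'],get_obs()['torque'])
for n in("wrist","side"):
  c=camera(n); save(c,'w7'+n)
  for m in("paddle_handle","fork","paddle_collar","paddle_tip"): print(n,m,[(np.round(d['xyz'],3).tolist(),round(d['confidence'],2)) for d in spot_in(c,m)[:4]])
E
```

```text
time_s: 16.45
eef_pos: [0.4869, -0.2398, 0.1671]
eef_rot: [0.006, 0.994, 0.062, -0.093]
wrist_force: [-0.7, 0.1, 1.0]
opening: 0.228
grasp_force: 60.1
[ 0.48690578 -0.23976832  0.16711204] [[ 0.975  0.124 -0.183]
 [ 0.122 -0.992 -0.022]
 [-0.185 -0.001 -0.983]]
[-0.68604696  0.06455214  0.9969386 ] [0.14758123 0.11010567 0.01290799]
wrist paddle_handle [([0.524, -0.352, 0.087], 0.81), ([0.494, -0.24, 0.164], 0.8)]
wrist fork [([0.504, -0.213, 0.102], 0.95)]
wrist paddle_collar [([0.526, -0.359, 0.087], 0.93), ([0.493, -0.242, 0.163], 0.74), ([0.566, -0.192, 0.027], 0.26)]
wrist paddle_tip [([0.491, -0.242, 0.164], 0.92), ([0.526, -0.357, 0.084], 0.58)]
side paddle_handle [([0.487, -0.244, 0.11], 0.53)]
side fork [([0.498, -0.219, 0.011], 0.87)]
side paddle_collar [([0.482, -0.24, 0.113], 0.89), ([0.407, 0.14, 0.054], 0.23)]
side paddle_tip [([0.485, -0.246, 0.113], 0.93), ([0.611, -0.216, 0.011], 0.26)]
```

```bash
python3 -m jog '[0,0,0,0,0,0,0.6, 0,0,0,0,0,0,0, 0,0,0,0,0,0,0, 0,0,0,0,0,0,0, 0,0,0,0,0,0,0, -0.006,0,-0.03,0,0,0,0, -0.012,0,-0.065,0,0,0,0, -0.0185,0,-0.12,0,0.09,0,0, -0.0185,0,-0.17,0,0.185,0,0, -0.0185,0,-0.22,0,0.185,0,0,-0.0185,0,-0.22,0,0.185,0,0,-0.0185,0,-0.22,0,0.185,0,0]'
python3 - <<'E'
from h import *
p,r=tool(); print(p,r.as_matrix().round(3))
c=camera("wrist"); save(c,'w8'); s=camera("side"); save(s,'s8')
for n,k in(("w",c),("s",s)):
  for m in("paddle_handle","fork","paddle"): print(n,m,[(np.round(d['xyz'],3).tolist(),round(d['confidence'],2)) for d in spot_in(k,m)[:4]])
# dark handle blob near expected handle
t,b=proj(c,[[.486,-.2405,.192],[.486,-.2405,.116]]); print(t,b)
g=cv2.cvtColor(c['frame'],cv2.COLOR_RGB2GRAY)
n,l,st,ce=cv2.connectedComponentsWithStats((g<50).astype(np.uint8))
for i in range(1,n):
  if st[i,4]>80 and np.hypot(*(ce[i]-(t+b)/2))<80: 
    ys,xs=np.where(l==i); print(st[i],ce[i],cv2.minAreaRect(np.c_[xs,ys].astype(np.float32)))
q=[[.486+sx*.01,-.2405+sy*.01,z] for z in(.116,.192) for sx in(-1,1) for sy in(-1,1)]; print(proj(c,q).round())
E
```

```text
time_s: 18.45
eef_pos: [0.509, -0.2366, 0.3863]
eef_rot: [-0.0, 0.998, 0.062, -0.0]
wrist_force: [0.1, 0.1, -0.5]
opening: 0.998
grasp_force: 0.0
[ 0.5090358  -0.23659944  0.38627683] [[ 0.992  0.125 -0.001]
 [ 0.125 -0.992  0.   ]
 [-0.001 -0.001 -1.   ]]
w paddle_handle [([0.527, -0.355, 0.082], 0.95), ([0.409, 0.135, 0.024], 0.73), ([0.494, -0.237, 0.168], 0.71)]
w fork [([0.584, -0.167, 0.022], 0.74), ([0.505, -0.216, 0.111], 0.62), ([0.593, -0.27, 0.024], 0.47), ([0.49, -0.244, 0.167], 0.36)]
w paddle [([0.495, -0.236, 0.164], 0.91), ([0.531, -0.353, 0.078], 0.63), ([0.584, -0.167, 0.024], 0.36)]
s paddle_handle [([0.485, -0.245, 0.121], 0.93)]
s fork [([0.499, -0.214, 0.011], 0.56)]
s paddle [([0.484, -0.249, 0.119], 0.71)]
[319.13730758 243.84477087] [318.95743773 217.93703678]
[306 210  25  43 518] [318.07335907 223.01737452] ((318.0, 231.0), (42.0, 24.0), 90.0)
[[328. 229.]
 [307. 227.]
 [331. 209.]
 [310. 206.]
 [330. 257.]
 [305. 254.]
 [334. 233.]
 [308. 230.]]
```

```bash
python3 -m jog '[-0.005,-0.055,0,0,0,0,0, -0.01,-0.11,0,0,0,0,0, -0.016,-0.165,0,0,0,0,0, -0.022,-0.22,0,0,0,0,0, -0.028,-0.275,0,0,0,0,0, -0.034,-0.33,0,0,0,0,0, -0.04,-0.38,0,0,0,0,0, -0.04,-0.395,0,0,0,0,0, -0.04,-0.395,0,0,0,0,0, -0.04,-0.395,0,0,0,0,0]'
python3 - <<'E'
from h import *
p,r=tool(); print(p,r.as_matrix().round(3))
c=camera("wrist"); save(c,'w9'); print(np.array(c['extrinsics']).round(3))
for m in("cup","cup_mid","drain_peg","peg_seat","setting_ring","grease_jar"):
  for d in spot_in(c,m)[:3]: print(m,np.round(d['xyz'],3).tolist(),round(d['confidence'],2),proj(c,d['xyz']).round()[0])
E
```

```text
time_s: 20.1
eef_pos: [0.4208, 0.1491, 0.3868]
eef_rot: [0.0, 0.998, 0.062, -0.0]
wrist_force: [0.1, -1.3, 0.3]
opening: 1.002
grasp_force: 0.0
[0.42083935 0.14913805 0.38679688] [[ 0.992  0.123 -0.   ]
 [ 0.123 -0.992 -0.001]
 [-0.     0.001 -1.   ]]
[[ 0.124  0.94   0.317  0.503]
 [-0.992  0.117  0.041  0.159]
 [ 0.001 -0.319  0.948  0.504]
 [ 0.     0.     0.     1.   ]]
cup [0.399, 0.159, 0.038] 0.91 [307. 197.]
cup_mid [0.397, 0.162, 0.034] 0.58 [303. 198.]
drain_peg [0.565, 0.187, 0.01] 0.92 [299.  38.]
drain_peg [0.4, 0.158, 0.037] 0.33 [307. 196.]
peg_seat [0.562, 0.186, 0.006] 0.94 [300.  42.]
setting_ring [0.49, 0.316, 0.012] 0.75 [176.  95.]
```

```bash
cat > fit.py <<'E'
from h import *
from scipy.optimize import differential_evolution as DE
def dt(c):
    g=cv2.GaussianBlur(cv2.cvtColor(c['frame'],cv2.COLOR_RGB2GRAY),(3,3),0)
    e=cv2.Canny(g,25,70); return np.minimum(cv2.distanceTransform(255-e,cv2.DIST_L2,3),8)
def cost(D,c,P):
    q=proj(c,P); ok=(q[:,0]>0)&(q[:,0]<639)&(q[:,1]>0)&(q[:,1]<479)
    return cv2.remap(D.astype(np.float32),q[:,0].astype(np.float32),q[:,1].astype(np.float32),cv2.INTER_LINEAR,borderValue=8).mean()
def sq(s,z,n=25):
    t=np.linspace(-s,s,n); o=0*t
    return np.c_[np.r_[t,t,o+s,o-s],np.r_[o+s,o-s,t,t],np.full(4*n,z)]
def circ(rr,z,n=80):
    t=np.linspace(0,2*np.pi,n); return np.c_[rr*np.cos(t),rr*np.sin(t),0*t+z]
def fit(c,M,x0,w,yaw=True):
    D=dt(c)
    def f(v):
        a=v[2] if yaw else 0; Rm=np.array([[np.cos(a),-np.sin(a)],[np.sin(a),np.cos(a)]])
        P=M.copy(); P[:,:2]=P[:,:2]@Rm.T+v[:2]; return cost(D,c,P)
    bd=[(x0[0]-w,x0[0]+w),(x0[1]-w,x0[1]+w)]+([(-np.pi/4,np.pi/4)] if yaw else [])
    s=DE(f,bd,seed=1,popsize=25,maxiter=80); return s.x.round(4),round(s.fun,2)
E
python3 - <<'E'
from fit import *
c=camera("wrist")
print('cup',fit(c,np.r_[sq(.025,.08),sq(.022,.08)],(.398,.16),.025))
print('cup outer',fit(c,np.r_[sq(.025,.08)],(.398,.16),.025))
print('plate',fit(c,circ(.05,.008),(.565,.187),.02,False)); print('tip',fit(c,circ(.011,.064),(.565,.187),.02,False))
s=camera("side")
print('side cup',fit(s,np.r_[sq(.025,.08),sq(.022,.08)],(.398,.16),.025)); print('side plate',fit(s,circ(.05,.008),(.565,.187),.02,False))
E
```

```text
cup (array([ 0.4065,  0.1592, -0.1454]), np.float64(0.62))
cup outer (array([ 0.4092,  0.1586, -0.1432]), np.float64(0.86))
plate (array([0.5727, 0.1884]), np.float32(2.76))
tip (array([0.5692, 0.1881]), np.float64(0.64))
side cup (array([ 0.4057,  0.1567, -0.059 ]), np.float64(0.48))
side plate (array([0.5702, 0.1916]), np.float64(0.51))
```

```bash
cat >> h.py <<'E'
def pose(yaw,inc):  # tool x heading yaw (deg); inc>0 tool points outward along heading
    y=np.radians(yaw); X=np.array([np.cos(y),np.sin(y),0]); Y=np.array([np.sin(y),-np.cos(y),0])
    return R.from_matrix(np.c_[X,Y,[0,0,-1]])*R.from_rotvec([0,np.radians(inc),0])
def delta(gp,Q,off=.006):
    p,r=tool(); t=np.array(gp)-Q.apply([0,0,off]); return r.inv().apply(t-p).round(4),(r.inv()*Q).as_rotvec().round(4)
E
python3 - <<'E'
from h import *
np.set_printoptions(precision=4,suppress=True)
print(get_obs()['q'])
u=np.array([np.cos(-.145),np.sin(-.145),0])
Q=pose(-8.3,-30); g=np.array([.4065,.159,.05])+.006*u
for h in (.2,.12,0): print(h,*delta(g-h*Q.apply([0,0,1]),Q))
c=camera("wrist"); g9=cv2.cvtColor(c['frame'],cv2.COLOR_RGB2GRAY)
# coarse top view map of bench: rectify z=0, print brightness
xs=np.arange(.36,.68,.02); ys=np.arange(.34,-.06,-.02)
print('y:',ys.round(2))
for x in xs[::-1]:
    q=proj(c,[[x,y,0] for y in ys]).astype(np.float32); v=cv2.remap(cv2.blur(g9,(7,7)),q[:,0],q[:,1],1); print(round(x,2),v.ravel())
E
```

```text
[ 0.0754 -0.2004  1.7257 -0.      1.6164  1.5219]
0.2 [0.0923 0.0182 0.1585] [ 0.0705 -0.5204  0.2629]
0.12 [0.0538 0.0076 0.2278] [ 0.0705 -0.5204  0.2629]
0 [-0.0041 -0.0084  0.3317] [ 0.0705 -0.5204  0.2629]
y: [ 0.34  0.32  0.3   0.28  0.26  0.24  0.22  0.2   0.18  0.16  0.14  0.12
  0.1   0.08  0.06  0.04  0.02 -0.   -0.02 -0.04]
0.68 [0 0 0 0 0 0 0 0 0 0 0 0 0 0 0 0 0 0 0 0]
0.66 [0 0 0 0 0 0 0 0 0 0 0 0 0 0 0 0 0 0 0 0]
0.64 [0 0 0 0 0 0 0 0 0 0 0 0 0 0 0 0 0 0 0 0]
0.62 [  0   0   0   0   0   0   0   0   0   0   0   0   0  77  74 111  92 171
 195  70]
0.6 [  0   0   0   0   0  29 125 131 130 130  84  84  90 109 115 111  95 175
 195  73]
0.58 [114  91  99 101  83  95 132 124  88 131 102  85  91 156 112 113  97 176
 194  76]
0.56 [116  93 101 102  85  90 135 136 132 134 102  86  86 163 118 115  99 174
 195  77]
0.54 [118  95 102 103  86  86 136 135 136 103  87  87  88 164 118 117 100 177
 195  79]
0.52 [196 220 175 105  87  87  87  88  87  87  87  87  88 164 118 117 100 177
 202  81]
0.5 [134  99 163 102  88  88  87  87  87  87  87  87  88 116 117 118 101 176
 203  83]
0.48 [189 100 207 106  89  87  87  87  87  87  87  88  88 126 118 117 101 174
 206 202]
0.46 [130 179 106 107  89  88  88  88  88  88  88  88  89 116 121 117  96 175
 204 151]
0.44 [126 101 107 107  89  88  88  88  89  89  89  89  96 131 119 119  99 178
 207 210]
0.42 [124 101 107 107  89  88  88  89 103  92  85  90  95  98 114 148  98 178
 165 133]
0.4 [125 103 107 106  95  95  95  96 119 217 170  97  98  90 101 108 101 176
 182  85]
0.38 [117 171 100 109 108 108 108 109  89  95  99 110 110 162 202 198 123 174
 155 213]
0.36 [118 148  97 108 108 107 108 108 134 136 104 109 110 161 182 193 122 173
 206 207]
```

```bash
python3 -m jog '[0.03,0.006,0.04,0.02,-0.16,0.08,0, 0.06,0.012,0.08,0.045,-0.33,0.17,0, 0.0923,0.018,0.12,0.07,-0.52,0.263,0, 0.0923,0.018,0.1585,0.07,-0.52,0.263,0, 0.054,0.0076,0.228,0.07,-0.52,0.263,0, 0.054,0.0076,0.228,0.07,-0.52,0.263,0, 0.054,0.0076,0.228,0.07,-0.52,0.263,0]'
python3 - <<'E'
from fit import *
u=np.array([np.cos(-.145),np.sin(-.145),0])
c=camera("wrist"); save(c,"w10")
print('cup',fit(c,np.r_[sq(.025,.08),sq(.022,.08)],(.4065,.16),.02)); print(proj(c,[.4065,.159,.08]))
p,r=tool();print(p,r.as_matrix().round(3))
Q=pose(-8.3,-30); g=np.array([.4065,.159,.05])+.006*u
for h in (.06,0): print(h,*delta(g-h*Q.apply([0,0,1]),Q))
E
```

```text
time_s: 21.48
eef_pos: [0.4748, 0.1495, 0.1594]
eef_rot: [-0.018, 0.963, -0.069, -0.258]
wrist_force: [0.8, 1.1, -0.2]
opening: 1.003
grasp_force: 0.0
cup (array([ 0.4068,  0.159 , -0.1378]), np.float32(0.45))
[[318.5439313  289.62753524]]
[0.4763486  0.14945053 0.16082357] [[ 0.859 -0.143 -0.492]
 [-0.124 -0.99   0.071]
 [-0.497 -0.    -0.868]]
0.06 [-0.0007  0.0006  0.0622] [ 0.0003 -0.0035  0.0008]
0 [-0.0009  0.0006  0.1222] [ 0.0003 -0.0035  0.0008]
```

```bash
python3 -m jog '[0,0,0.05,0,0,0,0, 0,0,0.09,0,0,0,0, -0.001,0,0.122,0,0,0,0, -0.001,0,0.122,0,0,0,0, -0.001,0,0.122,0,0,0,1, -0.001,0,0.122,0,0,0,1, -0.001,0,0.122,0,0,0,1, -0.001,0,0.122,0,0,0,1, -0.001,0,0.122,0,0,0,1]'
python3 - <<'E'
from h import *
p,r=tool();print(p,r.as_matrix().round(3))
u=np.array([np.cos(-.145),np.sin(-.145),0]); G=np.array([.44,.155,0])
# cup mid relative to gp now (assume gp as planned)
for inc,z in ((-30,.14),(0,.16),(30,.16),(60,.14),(60,.06),(60,.034)): print(inc,z,*delta(G+[0,0,z],pose(-8.3,inc)))
E
```

```text
time_s: 22.65
eef_pos: [0.4164, 0.1581, 0.0556]
eef_rot: [-0.019, 0.964, -0.07, -0.256]
wrist_force: [2.0, -0.7, 5.6]
opening: 0.575
grasp_force: 62.5
[0.41642605 0.15809524 0.05562473] [[ 0.86  -0.144 -0.49 ]
 [-0.125 -0.99   0.072]
 [-0.495 -0.    -0.869]]
-30 0.14 [-0.0211 -0.0004 -0.0911] [-0.0003 -0.0052  0.0005]
0 0.16 [-0.034  -0.0004 -0.1077] [-4.000e-04  5.184e-01  4.000e-04]
30 0.16 [-0.0362 -0.0004 -0.1055] [-5.000e-04  1.042e+00  3.000e-04]
60 0.14 [-0.0272 -0.0004 -0.0851] [-6.0000e-04  1.5656e+00  2.0000e-04]
60 0.06 [ 0.0125 -0.0003 -0.0156] [-6.0000e-04  1.5656e+00  2.0000e-04]
60 0.034 [ 0.0254 -0.0003  0.007 ] [-6.0000e-04  1.5656e+00  2.0000e-04]
```

```bash
python3 -m jog '[-0.01,0,-0.045,0,0,0,1, -0.021,0,-0.091,0,0,0,1, -0.025,0,-0.097,0,0.17,0,1, -0.03,0,-0.103,0,0.34,0,1, -0.034,0,-0.108,0,0.518,0,1, -0.035,0,-0.107,0,0.69,0,1, -0.036,0,-0.106,0,0.86,0,1, -0.036,0,-0.1055,0,1.04,0,1, -0.033,0,-0.098,0,1.21,0,1, -0.03,0,-0.09,0,1.38,0,1, -0.027,0,-0.085,0,1.565,0,1, -0.027,0,-0.085,0,1.565,0,1, -0.027,0,-0.085,0,1.565,0,1]'
python3 - <<'E'
from h import *
p,r=tool();print(p,r.as_matrix().round(3),get_obs()['q'])
G=np.array([.44,.155,0])
for inc,z in ((60,.06),(60,.034)): print(inc,z,*delta(G+[0,0,z],pose(-8.3,inc)))
E
```

```text
time_s: 24.28
eef_pos: [0.3907, 0.1764, 0.2117]
eef_rot: [0.019, 0.892, -0.096, 0.442]
wrist_force: [0.3, 0.4, -0.4]
opening: 0.579
grasp_force: 62.6
[0.39068665 0.1763613  0.21165235] [[ 0.592 -0.188  0.784]
 [-0.154 -0.981 -0.119]
 [ 0.791 -0.05  -0.609]] [ 0.46200528 -0.39450358  2.47891041 -1.13604997  0.52704315  3.1162292 ]
60 0.06 [-0.0884  0.0193  0.1276] [ 0.0091  0.1312 -0.0662]
60 0.034 [-0.1089  0.0206  0.1435] [ 0.0091  0.1312 -0.0662]
```

Run:
```python
from h import *
for inc,z in ((50,.12),(60,.10),(60,.034)): print(inc,z,*delta(np.array([.448,.155,z]),pose(5,inc)))
```

```text
50 0.12 [-0.0349  0.0158  0.0974] [ 0.1844 -0.0488 -0.2119]
60 0.1 [-0.0518  0.017   0.1097] [ 0.2023  0.1246 -0.1951]
60 0.034 [-0.104   0.0203  0.1499] [ 0.2023  0.1246 -0.1951]
```

```bash
python3 -m jog '[-0.012,0.005,0.032,0.06,-0.016,-0.07,1, -0.024,0.01,0.065,0.12,-0.032,-0.14,1, -0.035,0.016,0.097,0.184,-0.049,-0.212,1, -0.035,0.016,0.097,0.184,-0.049,-0.212,1, -0.052,0.017,0.11,0.2023,0.1246,-0.195,1, -0.052,0.017,0.11,0.2023,0.1246,-0.195,1, -0.052,0.017,0.11,0.2023,0.1246,-0.195,1, -0.052,0.017,0.11,0.2023,0.1246,-0.195,1]'
python3 - <<'E'
from h import *
p,r=tool();print(p,r.as_matrix().round(3),np.round(get_obs()['q'],3))
for inc,z in ((60,.06),(60,.034)): print(inc,z,*delta(np.array([.448,.155,z]),pose(5,inc)))
E
```

```text
time_s: 25.28
eef_pos: [0.434, 0.1545, 0.1881]
eef_rot: [-0.019, 0.884, 0.037, 0.465]
wrist_force: [0.3, 0.1, -1.7]
opening: 0.575
grasp_force: 65.9
[0.433987   0.15450999 0.1881384 ] [[ 0.564  0.084  0.821]
 [ 0.049 -0.996  0.068]
 [ 0.824  0.001 -0.566]] [ 8.400e-02 -4.050e-01  2.577e+00 -1.137e+00  1.000e-03  2.707e+00]
60 0.06 [-0.0982  0.0005  0.0781] [ 0.0037  0.0783 -0.0005]
60 0.034 [-0.1196  0.0005  0.0928] [ 0.0037  0.0783 -0.0005]
```

Run:
```python
from h import *
for hd,inc,z in ((5,20,.2),(5,0,.2),(45,0,.2),(90,0,.2)): print(hd,inc,z,*delta(np.array([.43,.18,z]),pose(hd,inc)))
```

```text
5 20 0.2 [ 0.0123 -0.0257 -0.0131] [ 0.0033 -0.6198 -0.0018]
5 0 0.2 [ 0.0137 -0.0257 -0.0116] [ 0.003  -0.9689 -0.0024]
45 0 0.2 [ 0.0137 -0.0257 -0.0116] [ 0.3407 -0.9271 -0.6442]
90 0 0.2 [ 0.0137 -0.0257 -0.0116] [ 0.7167 -0.7773 -1.3592]
```

```bash
python3 -m jog '[0.0123,-0.01,-0.013,0.0033,-0.3,-0.002,1, 0.0123,-0.0257,-0.013,0.0033,-0.62,-0.002,1, 0.0137,-0.0257,-0.0116,0.003,-0.969,-0.0024,1, 0.0137,-0.0257,-0.0116,0.003,-0.969,-0.0024,1, 0.0137,-0.0257,-0.0116,0.003,-0.969,-0.0024,1, 0.0137,-0.0257,-0.0116,0.003,-0.969,-0.0024,1, 0.0137,-0.0257,-0.0116,0.003,-0.969,-0.0024,1]'
python3 - <<'E'
from h import *
p,r=tool();print(p,r.as_matrix().round(3),np.round(get_obs()['q'],3))
for hd,inc,g in ((90,0,[.43,.19,.2]),(90,30,[.43,.19,.18]),(90,60,[.43,.19,.12])): print(hd,inc,g,*delta(g,pose(hd,inc)))
E
```

```text
time_s: 26.15
eef_pos: [0.4314, 0.1797, 0.206]
eef_rot: [-0.0, 0.999, 0.043, -0.002]
wrist_force: [-0.4, 0.2, -2.0]
opening: 0.575
grasp_force: 65.6
[0.43137931 0.17966813 0.20598653] [[ 0.996  0.086 -0.005]
 [ 0.086 -0.996 -0.   ]
 [-0.005 -0.    -1.   ]] [ 1.400e-01 -8.000e-03  1.917e+00  1.000e-03  1.236e+00  1.624e+00]
90 0 [0.43, 0.19, 0.2] [-0.0005 -0.0104 -0.    ] [-0.0035  0.0035 -1.4844]
90 30 [0.43, 0.19, 0.18] [-0.0006 -0.0074  0.0208] [ 0.3845  0.4264 -1.4489]
90 60 [0.43, 0.19, 0.12] [-0.0006 -0.0052  0.083 ] [ 0.7685  0.8445 -1.3384]
```

```bash
python3 -m jog '[0,-0.005,0,0,0,-0.18,1, 0,-0.01,0,0,0,-0.36,1, 0,-0.01,0,0,0,-0.54,1, 0,-0.01,0,0,0,-0.72,1, 0,-0.01,0,0,0,-0.9,1, 0,-0.01,0,0,0,-1.08,1, 0,-0.01,0,0,0,-1.26,1, 0,-0.01,0,0,0,-1.44,1, 0,-0.01,0.005,0.12,0.14,-1.47,1, 0,-0.008,0.015,0.25,0.28,-1.46,1, 0,-0.0074,0.021,0.3845,0.4264,-1.449,1, 0,-0.006,0.04,0.51,0.565,-1.42,1, 0,-0.006,0.06,0.64,0.705,-1.38,1, 0,-0.005,0.083,0.7685,0.8445,-1.338,1, 0,-0.005,0.083,0.7685,0.8445,-1.338,1, 0,-0.005,0.083,0.7685,0.8445,-1.338,1]'
python3 - <<'E'
from h import *
p,r=tool();print(p,r.as_matrix().round(3),np.round(get_obs()['q'],3))
for hd,inc,g in ((90,60,[.43,.19,.06]),(90,60,[.43,.19,.0335])): print(hd,inc,g,*delta(g,pose(hd,inc)))
E
```

```text
time_s: 28.15
eef_pos: [0.4304, 0.1846, 0.1237]
eef_rot: [-0.352, 0.612, 0.614, 0.354]
wrist_force: [0.7, 0.2, -0.3]
opening: 0.582
grasp_force: 65.7
[0.43044017 0.18459633 0.12367835] [[-0.004  1.     0.002]
 [ 0.502  0.     0.865]
 [ 0.865  0.005 -0.502]] [-0.435  0.368  2.084  0.919  1.414 -0.951]
90 60 [0.43, 0.19, 0.06] [-0.0524 -0.0007  0.0306] [0.0022 0.0022 0.004 ]
90 60 [0.43, 0.19, 0.0335] [-0.0753 -0.0008  0.0439] [0.0022 0.0022 0.004 ]
```

```bash
python3 -m jog '[-0.027,0,0.0155,0,0,0,1, -0.0524,0,0.0306,0,0,0,1, -0.065,0,0.038,0,0,0,1, -0.0745,0,0.0434,0,0,0,1, -0.0745,0,0.0434,0,0,0,1]'
python3 - <<'E'
from h import *
p,r=tool();print(p+r.apply([0,0,.006]));print(get_obs()['wrist_force'])
s=camera("side"); 
for n in("cup_mid","setting_ring"): print([(np.round(d['xyz'],3).tolist(),round(d['confidence'],2)) for d in spot_in(s,n)[:2]])
E
```

```text
time_s: 28.78
eef_pos: [0.4316, 0.1849, 0.0385]
eef_rot: [-0.35, 0.611, 0.615, 0.355]
wrist_force: [-0.5, 0.7, -1.2]
opening: 0.581
grasp_force: 65.7
[0.43162685 0.19010223 0.03550338]
[-0.52603586  0.67555845 -1.17897493]
[]
[([0.496, 0.306, 0.014], 0.84)]
```

```bash
python3 -m jog '[-0.0015,0,0.001,0,0,0,1, -0.003,0,0.0017,0,0,0,1, -0.003,0,0.0017,0,0,0,1, -0.003,0,0.0017,0,0,0,0.6, -0.003,0,0.0017,0,0,0,0, -0.003,0,0.0017,0,0,0,0, -0.003,0,0.0017,0,0,0,0, -0.003,0,-0.03,0,0,0,0, -0.003,0,-0.07,0,0,0,0, 0.06,0,-0.09,0,-0.2,0,0, 0.11,0,-0.1,0,-0.4,0,0, 0.14,0,-0.11,0,-0.6,0,0, 0.16,0,-0.12,0,-0.8,0,0, 0.16,0,-0.12,0,-1.047,0,0,0.16,0,-0.12,0,-1.047,0,0]'
python3 - <<'E'
from fit import *
p,r=tool();print(p,r.as_matrix().round(3))
c=camera("wrist"); save(c,"w11")
for n in("cup_mid","cup","peg_seat"): print([(np.round(d['xyz'],3).tolist(),round(d['confidence'],2)) for d in spot_in(c,n)[:2]])
t=np.linspace(-1,1,30);o=0*t
def rect(a,b,z): return np.c_[np.r_[t*a,t*a,o+a,o-a],np.r_[o+b,o-b,t*b,t*b],np.full(120,z)]
print(fit(c,rect(.025,.04,.05),(.432,.2),.03)); print(fit(c,np.r_[rect(.025,.04,.05),rect(.025,.04,0.)],(.432,.2),.03))
print(proj(c,[.432,.2,.05]))
E
```

```text
time_s: 30.8
eef_pos: [0.4299, 0.1615, 0.2373]
eef_rot: [0.005, 0.707, 0.707, 0.002]
wrist_force: [-0.9, 0.1, -1.6]
opening: 0.999
grasp_force: 0.0
[0.42988949 0.16149514 0.23729725] [[-0.001  1.     0.009]
 [ 1.     0.001 -0.005]
 [-0.005  0.009 -1.   ]]
[]
[([0.43, 0.203, 0.053], 0.76)]
[([0.56, 0.192, 0.005], 0.64)]
(array([ 0.4319,  0.1908, -0.0033]), np.float64(0.66))
(array([ 0.432 ,  0.1991, -0.0017]), np.float64(1.51))
[[317.81221576 162.93201204]]
```

Run:
```python
from h import *
Q=pose(90,-40); g=np.array([.432,.203,.033])
for h in (.12,0): print(h,*delta(g-h*Q.apply([0,0,1]),Q))
```

```text
0.12 [0.1218 0.0031 0.106 ] [ 0.0042 -0.7008  0.0012]
0 [0.0445 0.0026 0.1977] [ 0.0042 -0.7008  0.0012]
```

```bash
python3 -m jog '[0.04,0.001,0.02,0.001,-0.17,0,0, 0.08,0.002,0.05,0.002,-0.35,0,0, 0.12,0.003,0.08,0.003,-0.53,0.001,0, 0.1218,0.003,0.106,0.004,-0.7,0.001,0, 0.1218,0.003,0.106,0.004,-0.7,0.001,0, 0.1218,0.003,0.106,0.004,-0.7,0.001,0]'
python3 - <<'E'
from fit import *
p,r=tool();print(p,r.as_matrix().round(3),np.round(get_obs()['q'],3))
Q=pose(90,-40); g=np.array([.432,.203,.033]); print(*delta(g,Q))
c=camera("wrist"); save(c,"w12")
print([(np.round(d['xyz'],3).tolist(),round(d['confidence'],2)) for d in spot_in(c,"cup")[:2]])
t=np.linspace(-1,1,30);o=0*t
def rect(a,b,z): return np.c_[np.r_[t*a,t*a,o+a,o-a],np.r_[o+b,o-b,t*b,t*b],np.full(120,z)]
# top face + floor-end vertical face
fl=np.c_[np.r_[t*.025,o+.025,o-.025],np.full(90,.04),np.r_[o,(t+1)*.025,(t+1)*.025]]
print(fit(c,np.r_[rect(.025,.04,.05),fl],(.432,.2),.02))
E
```

```text
time_s: 31.75
eef_pos: [0.4337, 0.2816, 0.1304]
eef_rot: [0.241, 0.666, 0.663, -0.242]
wrist_force: [-0.5, 0.2, 1.0]
opening: 0.998
grasp_force: 0.0
[0.43373288 0.28163053 0.13037189] [[ 0.004  1.    -0.003]
 [ 0.767 -0.005 -0.642]
 [-0.642  0.001 -0.767]] [ 0.64   0.545  1.551 -0.54   1.519  0.807]
[ 0.0022 -0.0014  0.1191] [-0.0025 -0.0011 -0.004 ]
[([0.432, 0.241, 0.049], 0.84)]
(array([ 0.4319,  0.1992, -0.0025]), np.float64(0.66))
```

```bash
python3 -m jog '[0.001,-0.001,0.05,0,0,0,0, 0.002,-0.0014,0.09,0,0,0,0, 0.002,-0.0014,0.119,0,0,0,0, 0.002,-0.0014,0.119,0,0,0,0, 0.002,-0.0014,0.119,0,0,0,1, 0.002,-0.0014,0.119,0,0,0,1, 0.002,-0.0014,0.119,0,0,0,1, 0.002,-0.0014,0.119,0,0,0,1, 0.002,-0.0014,0.119,0,0,0,1]'
python3 - <<'E'
from h import *
p,r=tool();gp=p+r.apply([0,0,.006]);print(gp); rel=(pose(90,-40).inv()).apply(np.array([.432,.1992,.025])-gp); print('rel',rel)
Q=pose(90,-40)
# cup mid in final pose: target over peg
for hd,inc,m in ((90,-40,[.432,.199,.15]),(90,0,[.45,.19,.2]),(90,50,[.47,.19,.2]),(70,50,[.57,.189,.14]),(70,50,[.57,.189,.0495])):
    q=pose(hd,inc); print(hd,inc,m,*delta(np.array(m)-q.apply(rel),q))
E
```

```text
time_s: 32.98
eef_pos: [0.4331, 0.209, 0.0395]
eef_rot: [0.244, 0.665, 0.663, -0.241]
wrist_force: [-0.0, 1.4, 6.6]
opening: 0.574
grasp_force: 62.4
[0.43309358 0.20512364 0.03489599]
rel [ 0.00182325 -0.00109358  0.01138841]
90 -40 [0.432, 0.199, 0.15] [-0.0806  0.0007 -0.0956] [ 0.0032  0.0009 -0.0042]
90 0 [0.45, 0.19, 0.2] [-0.1303  0.0189 -0.1227] [ 0.0045  0.699  -0.0029]
90 50 [0.47, 0.19, 0.2] [-0.135   0.0389 -0.1087] [ 5.7000e-03  1.5717e+00 -8.0000e-04]
70 50 [0.57, 0.189, 0.14] [-0.0964  0.1336 -0.0621] [-0.0279  1.5535  0.3851]
70 50 [0.57, 0.189, 0.0495] [-0.0382  0.1331  0.0071] [-0.0279  1.5535  0.3851]
```

```bash
python3 -m jog '[-0.04,0,-0.048,0,0,0,1, -0.08,0,-0.095,0,0,0,1, -0.095,0.005,-0.105,0,0.17,0,1, -0.11,0.01,-0.115,0,0.35,0,1, -0.12,0.015,-0.12,0,0.52,0,1, -0.13,0.019,-0.123,0,0.7,0,1, -0.131,0.023,-0.12,0,0.87,0,1, -0.132,0.027,-0.117,0,1.05,0,1, -0.133,0.031,-0.114,0,1.22,0,1, -0.134,0.035,-0.111,0,1.4,0,1, -0.135,0.039,-0.109,0,1.57,0,1, -0.135,0.039,-0.109,0,1.57,0,1, -0.135,0.039,-0.109,0,1.57,0,1]'
python3 - <<'E'
from fit import *
p,r=tool();print(p,r.as_matrix().round(3),np.round(get_obs()['q'],3))
rel=np.array([.0018,-.0011,.0114])
for hd,inc,m in ((80,50,[.53,.189,.16]),(70,50,[.57,.189,.14]),(70,50,[.57,.189,.0495])):
    q=pose(hd,inc); print(hd,inc,m,*delta(np.array(m)-q.apply(rel),q))
s=camera("side"); save(s,"s13"); cup=[(np.round(d['xyz'],3).tolist(),round(d['confidence'],2)) for d in spot_in(s,"cup")[:2]]; print(cup)
E
```

```text
time_s: 34.6
eef_pos: [0.4705, 0.1747, 0.2083]
eef_rot: [-0.296, 0.642, 0.642, 0.298]
wrist_force: [-0.6, 0.3, -1.3]
opening: 0.579
grasp_force: 62.5
[0.47048097 0.17472316 0.20828471] [[-0.001  1.     0.003]
 [ 0.647 -0.001  0.763]
 [ 0.763  0.003 -0.647]] [-0.357  0.157  1.979  0.805  1.447 -0.649]
80 50 [0.53, 0.189, 0.16] [-0.0295  0.058   0.0249] [-0.1307  0.0051  0.1135]
70 50 [0.57, 0.189, 0.14] [-0.0445  0.0955  0.0383] [-0.2641  0.0048  0.2261]
70 50 [0.57, 0.189, 0.0495] [-0.1135  0.0952  0.0968] [-0.2641  0.0048  0.2261]
[([0.484, 0.169, 0.177], 0.48)]
```

```bash
python3 -m jog '[-0.015,0.03,0.012,-0.065,0.003,0.057,1, -0.03,0.058,0.025,-0.13,0.005,0.113,1, -0.037,0.077,0.031,-0.197,0.005,0.17,1, -0.0445,0.0955,0.0383,-0.264,0.005,0.226,1, -0.0445,0.0955,0.0383,-0.264,0.005,0.226,1, -0.0445,0.0955,0.0383,-0.264,0.005,0.226,1, -0.0445,0.0955,0.0383,-0.264,0.005,0.226,1]'
python3 - <<'E'
from fit import *
p,r=tool();print(p,r.as_matrix().round(3),np.round(get_obs()['q'],3))
rel=np.array([.0018,-.0011,.0114])
for hd,inc,m in ((70,50,[.57,.189,.08]),(70,50,[.57,.189,.0495])):
    q=pose(hd,inc); print(hd,inc,m,*delta(np.array(m)-q.apply(rel),q))
mid=p+r.apply([0,0,.006])+r.apply(rel); print('mid',mid)
w=camera("wrist"); save(w,"w14"); s=camera("side")
z=mid[2]
for n,c in(("w",w),("s",s)):
  print(n,'top',fit(c,sq(.025,z+.04),mid[:2],.02),'both',fit(c,np.r_[sq(.025,z+.04),sq(.025,z-.04)],mid[:2],.02))
  print('tip',fit(c,circ(.05,.008),(.57,.189),.015,False))
E
```

```text
time_s: 35.58
eef_pos: [0.566, 0.1751, 0.1501]
eef_rot: [-0.243, 0.742, 0.52, 0.347]
wrist_force: [-0.4, 0.7, -1.3]
opening: 0.577
grasp_force: 62.4
[0.56595649 0.17509025 0.15012346] [[ 0.219  0.94   0.262]
 [ 0.602 -0.341  0.722]
 [ 0.768 -0.    -0.641]] [-0.318  0.308  1.951  1.011  1.132 -0.548]
70 50 [0.57, 0.189, 0.08] [-0.0463  0.0002  0.0386] [-0.0008 -0.0025  0.0003]
70 50 [0.57, 0.189, 0.0495] [-0.0697  0.0002  0.0582] [-0.0008 -0.0025  0.0003]
mid [0.56987102 0.18910608 0.14035397]
w top (array([ 0.5714,  0.1888, -0.342 ]), np.float64(0.71)) both (array([ 0.5715,  0.1888, -0.3407]), np.float64(3.11))
tip (array([0.5667, 0.1758]), np.float64(5.08))
s top (array([0.5745, 0.19  , 0.0842]), np.float64(1.03)) both (array([ 0.5646,  0.1929, -0.0252]), np.float64(0.92))
tip (array([0.5713, 0.1893]), np.float64(0.48))
```

```bash
python3 -m jog '[-0.012,0,0.01,0,0,0,1, -0.024,0,0.02,0,0,0,1, -0.036,0,0.03,0,0,0,1, -0.0463,0,0.0386,0,0,0,1, -0.057,0,0.0475,0,0,0,1, -0.066,0,0.055,0,0,0,1, -0.068,0,0.057,0,0,0,1,-0.068,0,0.057,0,0,0,1]'
python3 - <<'E'
from fit import *
p,r=tool(); rel=np.array([.0018,-.0011,.0114])
mid=p+r.apply([0,0,.006])+r.apply(rel); print('mid',mid,get_obs()['wrist_force'],np.round(get_obs()['q'],2))
w=camera("wrist"); print(fit(w,sq(.025,mid[2]+.04),mid[:2],.02)); save(w,"w15")
E
```

```text
time_s: 36.67
eef_pos: [0.5659, 0.1752, 0.0606]
eef_rot: [-0.244, 0.742, 0.519, 0.347]
wrist_force: [-0.2, 0.1, -0.2]
opening: 0.571
grasp_force: 62.5
mid [0.56984963 0.18924515 0.05082825] [-0.15039887  0.07644388 -0.23694437] [-0.32  0.5   1.94  1.1   1.04 -0.73]
(array([ 0.5714,  0.1888, -0.3477]), np.float64(0.75))
```

```bash
python3 -m jog '[-0.001,0,0.0008,0,0,0,1, -0.0019,0,0.0016,0,0,0,1, -0.0019,0,0.0016,0,0,0,1, -0.0019,0,0.0016,0,0,0,0.6, -0.0019,0,0.0016,0,0,0,0, -0.0019,0,0.0016,0,0,0,0, -0.0019,0,0.0016,0,0,0,0, -0.0019,0,-0.03,0,0,0,0, -0.0019,0,-0.07,0,0,0,0, 0.03,0,-0.1,0,0,0,0, 0.07,0,-0.14,0,-0.15,0,0, 0.11,0,-0.18,0,-0.3,0,0, 0.14,0,-0.2,0,-0.5,0,0, 0.14,0,-0.2,0,-0.7,0,0, 0.14,0,-0.2,0,-0.7,0,0]'
python3 - <<'E'
from fit import *
p,r=tool(); print(p,r.as_matrix().round(2),get_obs()['wrist_force'])
for n in("wrist","side","scene"):
  w=camera(n); save(w,"f"+n); print(n,[(np.round(d['xyz'],3).tolist(),round(d['confidence'],2)) for d in spot_in(w,"cup")[:2]],[(np.round(d['xyz'],3).tolist(),round(d['confidence'],2)) for d in spot_in(w,"paddle")[:2]])
  print('top',fit(w,sq(.025,.088),(.57,.189),.02),'if 8mm high',fit(w,sq(.025,.096),(.57,.189),.02)[1],proj(w,[.57,.189,.088]))
E
```

```text
time_s: 38.6
eef_pos: [0.5448, 0.1171, 0.2978]
eef_rot: [-0.05, 0.815, 0.573, 0.072]
wrist_force: [0.8, -0.5, -0.3]
opening: 1.001
grasp_force: 0.0
[0.54482912 0.11708608 0.29784091] [[ 0.33  0.94  0.06]
 [ 0.93 -0.34  0.16]
 [ 0.17  0.   -0.98]] [ 0.76562906 -0.48000042 -0.29618595]
wrist [([0.569, 0.189, 0.089], 0.79)] []
top (array([ 0.5716,  0.1878, -0.3485]), np.float64(0.52)) if 8mm high 0.93 [[316.22138968 158.7160067 ]]
side [([0.568, 0.177, 0.067], 0.59), ([0.572, 0.163, 0.006], 0.49)] [([0.482, -0.248, 0.118], 0.63)]
top (array([ 0.5704,  0.1899, -0.351 ]), np.float64(0.3)) if 8mm high 0.29 [[332.95987717 219.85951505]]
scene [([0.478, -0.233, 0.131], 0.75), ([0.553, 0.201, 0.062], 0.59)] [([0.526, -0.357, 0.068], 0.8), ([0.48, -0.232, 0.129], 0.68)]
top (array([ 0.5721,  0.1865, -0.3588]), np.float64(0.27)) if 8mm high 0.24 [[237.61563429 274.10287558]]
```

```bash
python3 -c "
from bench import hand_in; print(hand_in())"
```

```text
the job is handed in; nothing more can be done
None
```

I handed the job in at 38.6 s; the hand-in returned no verdict. By camera and force readings, the stir took two anticlockwise turns (I widened the second from 36 to 41 mm radius), the paddle is upright in its fork, and the cup was laid down, regripped and left upside down over the peg. I never saw the eighth ball after stirring (seven were visible), and did not re-measure the jar, tape roll or ring at the end.

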